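Set and lock the depth knob of a filing fixture

ROBOT

A 6-joint arm with a two-finger parallel gripper is mounted at the origin on the work surface. World frame = base frame: x ahead of the robot, y to its left, z up, the work surface at z = 0. Lengths are in m, angles in rad, forces in N, time in s.
With the tool pointing down it reaches from about 0.325 to 0.85 m from the base axis. Payload 4.4 kg.
Tool frame: the origin (TCP) lies at the very end of the fingers, on their centre line; the grasp point (between the pads) lies 19 mm behind it; x points along the fingers, z is the direction in which the jaws open and shut, and the axes are right-handed (so a half turn about x gives the same grasp; the last joint's range is limited). The gripper opens to 94 mm and grips with 3 to 60 N. Pads are 16 mm wide; open, the fingers measure 119 mm over their backs; the gripper's body (75 mm by 177 mm) begins 78 mm behind the grasp point.
Start: joints at [-1.44, 0.207, 1.542, -0, 1.393, -0.15], TCP at [0.159, -0.552, 0.205] pointing down, gripper open.
Joint ranges: [-2.73, 2.73], [-0.86, 2.22], [0.23, 2.46], [-1.11, 4.25], [0.08, 2.63], [-2.82, 2.82]. Speed limits (rad/s): [2.79, 2.79, 3.14, 3.14, 3.14, 3.14].

INTERFACE

Orientations are given as a rotation vector (axis times angle).
In Python, from station import robot gives the robot as it stands.
- The arm moves only by the shell command python3 -m creep 'ROWS' [FORCE]. ROWS is JSON, one flat list of numbers, 5 for each row, row after row: the shift along the tool's x, y, z as a fraction of full scale, then the turn about the tool's x as a fraction of full scale, then the closure, from 0 (fully open) to 1 (shut). A call has 1 to 20 rows; each row shifts and turns the commanded pose from where the row before left it, along the tool's axes as they then stand; what a row does not reach is not made up. Full scale, the value 1, is 25 mm for a shift and 30 degrees for a turn. A row lasts 1/8 s, in which the tool goes at most 62.5 mm and 10.7 degrees, less where a joint would pass 70% of its speed; a pose out of reach is approached as far as the arm can. A call with a number of a shift or a turn outside -1 to 1 is refused whole. A call with a gripper value outside its range is refused whole. The fingers move at their own pace and stop on an object; FORCE is the grip in N (left out, the last holds). Time passes only in rows, so rows that do not move let the fingers close. It gives the time, the measured TCP pose, the force and the opening at its end, in the units of the state.
- robot.read_state(): the state, without advancing time (a new reading comes with each control period).
- robot.capture(name): name is "scene" or "top" or "wrist"; returns a dict with "image" (420x560x3 uint8, red, green, blue), "camera_matrix" (3x3 intrinsics, pixels), "world_to_cam" (4x4, takes a point from world to camera coordinates); the wrist camera has in their place "tool_from_camera" (4x4, takes a point from camera to tool coordinates, whose origin is the TCP and whose axes are the tool frame's). Camera axes: x right, y down, z forward; pixel columns grow to the right and rows downward; lengths in m; the calibration is good to about 2 mm. A picture is of the moment at which its call begins: read the wrist's pose just before it. There is no depth.
- robot.hand_in(): hands the job in, once; it reports no verdict.
The state is a dict: "time_s": time; "q": joint angles; "qvel": joint speeds; "effort": joint torques, N m; "position": TCP position; "tcp_rot": TCP orientation; "force": force on the tool from outside, world axes, zero at the start; "ft_torque": the same for the moment, N m; "grip_width": finger opening in m.
Only numpy, scipy, OpenCV 4.12 (cv2) and the standard library are available. Lean on these libraries where they do the work, as an engineer would, in place of code of your own. Each camera call takes 0.05 s, during which the arm holds its last target.

TASK

Turn the black knob of the green filing fixture clockwise until its white pointer stands over the red band, feel for the lock notch hidden somewhere under that band, then pull the knob straight up, fully out, so that it locks there, and let go. It must not end locked at a black band; leave the file, the jar and the spare brass lock body where they are.

Things in the scene. Friction and masses are not known exactly. Their poses are not given: they have to be found in the camera images.
- fixture: green filing fixture on a dark steel foot, screwed to the bench. Origin on the bench top under the knob's upright axis. Casing: x -65..+65, y -70..+165 mm, top 80 mm above the bench; an aluminium dial (118 mm across, 4 mm thick) lies on it round the knob. Steel jaws with a brass cylinder stand on it at y 83..151 mm, up to 117 mm above the bench. All of it is fixed.
- knob_grip (a point): middle of the knob's black grip bar, on the upright knob axis, 116 mm above the bench pushed in (136 pulled out). Bar: 66 mm long along x (x points to the pointer's end, a white line on top), 24 mm thick along y, pushed in it spans 96 to 132 mm above the bench, on a round skirt 68 mm across with its upper face at 96 mm. Grip it across its thickness from above.
- pointer_tip (a point): the tip of the white pointer, 50 mm from the knob's axis, just over the dial; it turns and rises with the knob.
- red_band (a point): middle of the red band on the dial, 50 mm from the knob axis; the arc reaches 0.28 rad (14 mm) to either side. A hidden lock notch lies under it, at most 0.2 rad to either side of this point; it can only be felt. The knob comes out only with the pointer within about 0.05 rad of the notch's middle (its rounded pin finds the way in from a little further off); elsewhere a pull stops hard after about 2 mm.
- black_band_a (a point): the middle of the first black band on the dial, 50 mm from the knob's axis and 0.9 rad anticlockwise (from above) from the red one; it hides a notch like the red band's: the wrong one. Locking is undone by pushing the knob down again.
- black_band_b (a point): the same for the second black band, 0.9 rad clockwise from the red one.
- knob_turn (a joint): turn of the knob, rad, anticlockwise from above positive; 0 with the pointer along the fixture's +x; stops at -3 and +3. It starts between 1.9 and 2.5 and the red band lies between -0.5 and 0.5, so the way is clockwise, 1.4 to 3.0 rad. Light friction (0.06 N m); stays where it is left.
- knob_pull (a joint): how far the knob is pulled up, m: 0 pushed in, 0.020 fully out (hard stop). It takes about 7 N and stays where it is left; a green ring on the stem shows under the knob when it is out. Pulled out in a notch it no longer turns.
- file_mid (a point): a flat file with a wooden handle lying on the bench beyond the fixture, about 260 mm long, 26 mm thick; leave it alone. Point on its axis.
- jar_mid (a point): an amber jar with a steel cap, 64 mm across and 85 mm tall, on the bench; leave it alone. Point at half height.
- lock_body_mid (a point): a spare brass lock body, 66 mm long, 53 mm tall, on the bench; leave it alone. Point at half height.

How it is judged:
By the outcome, as a careful person would: the job done as asked, in the order asked, and still so for the second after the job is handed in, with the robot touching nothing.
It also fails if it takes over 72 s, if anything falls off the work surface, if the arm or the gripper's body presses on something with over 40 N, if the wrist force passes 120 N, or if a joint passes its speed limit or range.

## Working session

There is one attempt and no reset: what is moved stays moved. The work goes in short steps, Python scripts to look and compute and a shell command to move; the robot and the scene stay as the last step left them, time stands still between calls to the robot, and variables do not carry over. Pictures are saved under pics/ and viewed, and the job is handed in when it is done.

```bash
mkdir -p pics; ls
python3 - <<'E'
from station import robot
import cv2
s=robot.read_state(); print(s)
for n in ["scene","top"]:
    c=robot.capture(n); cv2.imwrite(f"pics/{n}0.png",c["image"][:,:,::-1])
    print(n,c["camera_matrix"],c["world_to_cam"])
E
```

```text
pics
{'time_s': 0.0, 'q': array([-1.44044210e+00,  2.07443487e-01,  1.54292384e+00, -6.41051435e-06,
        1.39349671e+00, -1.50498547e-01]), 'qvel': array([ 0.00223447, -0.0011494 , -0.00256929,  0.00018747, -0.0006221 ,
        0.00203989]), 'effort': array([ 3.54408312e-04, -3.70874584e+01, -2.81416619e+01,  6.98841177e-02,
        3.61420156e-02, -1.60940044e-04]), 'position': array([ 0.15925852, -0.55167369,  0.20429177]), 'tcp_rot': array([ 1.00143764,  1.33070616, -0.99874635]), 'force': array([-0.82770494,  0.26057372,  0.95738443]), 'ft_torque': array([-0.00175132,  0.01237624, -0.04770671]), 'grip_width': 0.09408229647229606}
scene [[400.15582354   0.         286.32373053]
 [  0.         400.15582354 210.6860879 ]
 [  0.           0.           1.        ]] [[-0.73196634  0.68129469 -0.00792665  0.392585  ]
 [ 0.56949821  0.60538559 -0.55603964 -0.32587636]
 [-0.37402817 -0.41151651 -0.83111797  1.25490867]
 [ 0.          0.          0.          1.        ]]
top [[391.37971574   0.         279.77235067]
 [  0.         391.37971574 212.88047183]
 [  0.           0.           1.        ]] [[ 0.01752644 -0.99969503 -0.0173973   0.07031672]
 [-0.9944665  -0.0156269  -0.1038854   0.61967169]
 [ 0.10358186  0.01912177 -0.99443711  0.83487153]
 [ 0.          0.          0.          1.        ]]
```

View pics/top0.png

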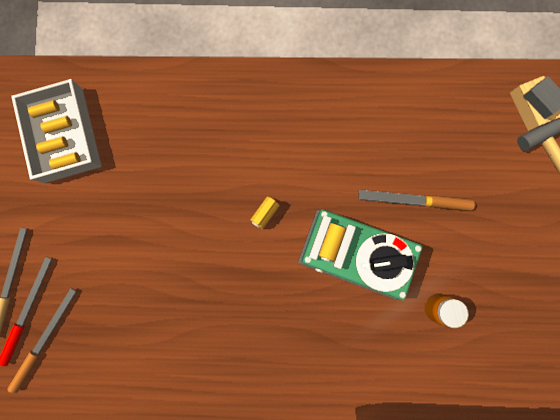

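View pics/scene0.png

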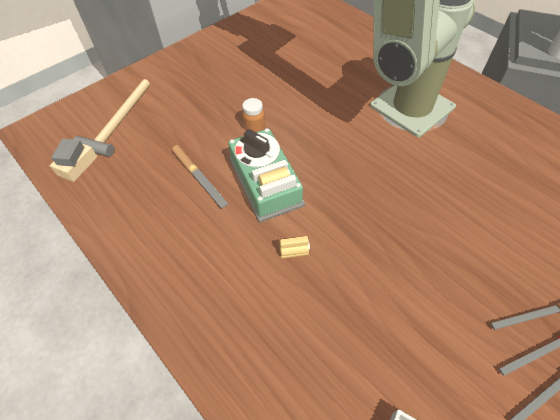

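The top view shows the fixture with its dial near (387,262), the red band at (400,243), and the jar at (453,313). The scene view agrees with this. Next I zoom in and measure.

```bash
cat > h.py <<'E'
import numpy as np, cv2
def ray(c,u,v,z):
    K=c["camera_matrix"];T=c["world_to_cam"];R=T[:3,:3];t=T[:3,3]
    o=-R.T@t; d=R.T@np.linalg.inv(K)@np.array([u,v,1.])
    return o+d*(z-o[2])/d[2]
def proj(c,p):
    T=c["world_to_cam"];q=T[:3,:3]@np.array(p)+T[:3,3];q=c["camera_matrix"]@q;return q[:2]/q[2]
def cents(im,mask):
    n,l,st,ce=cv2.connectedComponentsWithStats(mask.astype(np.uint8));return [(st[i,4],ce[i].round(2),st[i,:4]) for i in range(1,n)]
E
python3 - <<'E'
from station import robot
from h import *
for n,(x,y) in {"top":(300,200),"scene":(220,110)}.items():
    c=robot.capture(n);im=c["image"]
    np.save(f"{n}.npy",c,allow_pickle=True)
    cr=im[y:y+110,x:x+135];cv2.imwrite(f"pics/{n}z.png",cv2.resize(cr,None,fx=5.5,fy=5.4,interpolation=cv2.INTER_CUBIC)[:,:,::-1])
    h=cv2.cvtColor(im,cv2.COLOR_RGB2HSV)
    red=((h[...,0]<5)|(h[...,0]>175))&(h[...,1]>200)&(h[...,2]>150)
    for a,ce,b in cents(im,red):
        if a>5: print(n,"red",a,ce,ray(c,*ce,.084),b)
    gr=(h[...,0]>60)&(h[...,0]<90)&(h[...,1]>100)
    for a,ce,b in cents(im,gr):
        if a>100: print(n,"green",a,ce,ray(c,*ce,.08),b)
E
```

```text
top red 84 [399.11 243.77] [ 0.55304843 -0.16709039  0.084     ] [393 238  13  12]
top red 311 [  8.91 344.56] [0.33451528 0.62716865 0.084     ] [  0 325  21  41]
top green 1595 [342.44 247.99] [ 0.54245556 -0.0513642   0.08      ] [302 210  85  78]
top green 142 [412.99 249.7 ] [ 0.54144848 -0.19655029  0.08      ] [401 238  21  32]
top green 150 [398.85 290.02] [ 0.45888858 -0.16638273  0.08      ] [381 277  31  22]
```

View pics/topz.png

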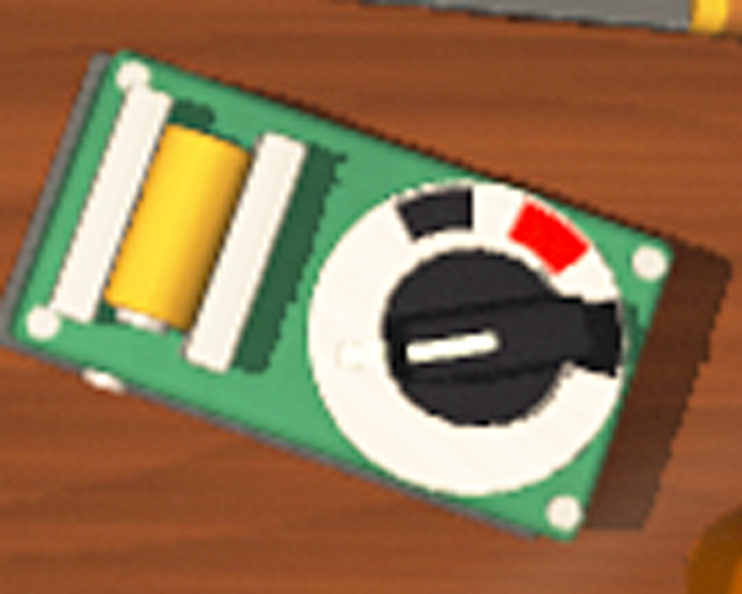

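View pics/scenez.png

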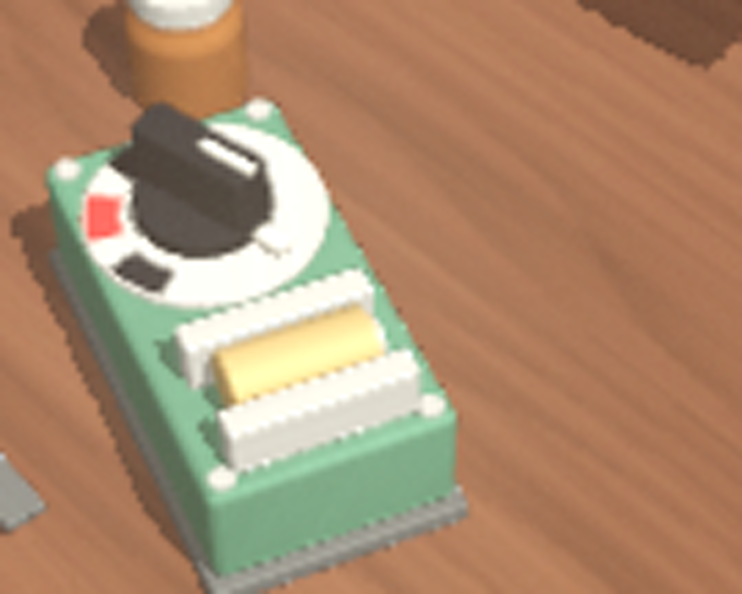

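The dial, the pointer line and the red band are all clearly visible. I now measure the axis, the pointer angle and the red angle in the world frame.

Run:
```python
from h import *
from scipy.optimize import least_squares
for n,roi in {"top":(350,228,70,65),"scene":(230,125,55,45)}.items():
    c=np.load(f"{n}.npy",allow_pickle=True).item();im=c["image"];h=cv2.cvtColor(im,cv2.COLOR_RGB2HSV)
    x,y,w,hh=roi
    m=np.zeros(im.shape[:2],np.uint8);m[y:y+hh,x:x+w]=((h[...,1]<60)&(h[...,2]>150))[y:y+hh,x:x+w]
    cs=cents(im,m)
    for a,ce,b in cs:
        if a>8: print(n,"white",a,ce,b,ray(c,*ce,.132),ray(c,*ce,.084))
    nl,l=cv2.connectedComponents(m); big=np.argmax(np.bincount(l.ravel())[1:])+1
    ct=cv2.findContours((l==big).astype(np.uint8),cv2.RETR_EXTERNAL,cv2.CHAIN_APPROX_NONE)[0]
    ct=max(ct,key=len); hull=cv2.convexHull(ct)[:,0]
    P=np.array([ray(c,*p,.084)[:2] for p in hull])
    r=least_squares(lambda q:np.hypot(*(P-q[:2]).T)-q[2],[.5,-.15,.059],loss="soft_l1",f_scale=.001)
    print(n,"dial",r.x,np.abs(r.fun).round(4).max())
    r=least_squares(lambda q:np.hypot(*(P-q[:2]).T)-.0585,[.5,-.15],loss="soft_l1",f_scale=.001); C=r.x
    print("fixedR",C,"grip px",proj(c,[*C,.132]))
    red=((h[...,0]<8)|(h[...,0]>172))&(h[...,1]>120)&(h[...,2]>150)
    rm=np.zeros_like(m);rm[y:y+hh,x:x+w]=red[y:y+hh,x:x+w];v,u=np.nonzero(rm)
    Q=np.array([ray(c,a,b,.084)[:2] for a,b in zip(u,v)]);d=Q.mean(0)-C;an=np.arctan2(*(Q-C).T[::-1])
    print("red ang",np.arctan2(d[1],d[0]),"r",np.hypot(*d),an.min(),an.max(),len(Q))
    # bright line on bar
    wl=[(ce,l==0) for a,ce,b in cs]
    np.save(n+"_C.npy",C)
```

```text
top white 47 [351.45 232.91] [350 228   6  15] [ 0.57110406 -0.06146671  0.132     ] [ 0.57377931 -0.06935216  0.084     ]
top white 1403 [380.16 265.68] [356 233  58  59] [ 0.50886447 -0.11651757  0.132     ] [ 0.50762848 -0.12786249  0.084     ]
top white 29 [417.14 248.38] [415 245   5   7] [ 0.54330439 -0.18795919  0.132     ] [ 0.54423266 -0.20379363  0.084     ]
top white 54 [381.39 263.89] [374 262  16   5] [ 0.51232906 -0.11890877  0.132     ] [ 0.51131079 -0.13040396  0.084     ]
top dial [ 0.51551644 -0.13676332  0.05925831] 0.0007
fixedR [ 0.51543761 -0.13663528] grip px [390.61439935 262.43104686]
red ang -0.6823801100131166 r 0.049001222414057 -0.9456181617344899 -0.39598686437273317 110
scene white 884 [262.87 153.56] [234 128  51  42] [ 0.53998092 -0.07848004  0.132     ] [ 0.51363027 -0.11284555  0.084     ]
scene white 23 [232. 141.] [230 139   5   5] [ 0.5686438  -0.16293643  0.132     ] [ 0.54417041 -0.20283335  0.084     ]
scene dial [ 0.50366398 -0.12744669  0.07352271] 0.0264
fixedR [ 0.51574997 -0.13403359] grip px [255.6247674  136.53091639]
red ang -0.7276510684933166 r 0.04947655370814178 -0.9540622544002172 -0.501960469925142 35
```

Run:
```python
from h import *
from station import robot
from scipy.spatial.transform import Rotation as Ro
c=np.load("top.npy",allow_pickle=True).item();im=c["image"];h=cv2.cvtColor(im,cv2.COLOR_RGB2HSV)
m=np.zeros(im.shape[:2],np.uint8);m[258:270,372:392]=((h[...,1]<60)&(h[...,2]>130))[258:270,372:392]
n,l,st,ce=cv2.connectedComponentsWithStats(m);i=np.argmin(abs(ce[1:]-[381,264]).sum(1))+1
v,u=np.nonzero(l==i);P=np.array([ray(c,a,b,.132)[:2] for a,b in zip(u,v)])
C=np.load("top_C.npy");w=np.linalg.svd(P-P.mean(0))[2][0];w*=np.sign(w[1])
pa=np.arctan2(w[1],w[0]);print("pointer dir",pa,"from centre",np.arctan2(*(P.mean(0)-C)[::-1]),"ext",np.ptp((P-P.mean(0))@w))
R=Ro.from_rotvec(robot.read_state()["tcp_rot"]).as_matrix();print(R.round(3))
p=robot.read_state()["position"]
za=np.arctan2(R[1,2],R[0,2]);print("z ang",za)
for k in (-1,1):
  t=pa+k*np.pi/2; d=(za-t+np.pi)%(2*np.pi)-np.pi
  print("turn about tool x (cw+)",d,np.degrees(d),"fullscale units",np.degrees(d)/30)
D=np.array([*C,.101])-p;print("dworld",D,"tool/25mm",R.T@D/.025)
# other check: line from P to bar
```

```text
pointer dir 1.7339570101728645 from centre 1.7415747546831601 ext 0.031363686432266405
[[-0.     0.961  0.277]
 [ 0.001  0.277 -0.961]
 [-1.     0.    -0.001]]
z ang -1.2899616570575807
turn about tool x (cw+) -1.4531223404355487 -83.25777722312935 fullscale units -2.7752592407709784
turn about tool x (cw+) 1.6884703131542445 96.74222277687065 fullscale units 3.2247407592290216
dworld [ 0.35614338  0.41535199 -0.10372754] tool/25mm [  4.16967866  18.29146318 -12.00915518]
```

The axis is at about (0.515, -0.137), the pointer is at 1.735 rad and red is at -0.68 rad in the world frame. The turn is therefore about 2.42 rad clockwise. The wrist starts at q6≈-0.42 and ends near +2.0, so one grasp is enough. First I move over the knob at the current height.

```bash
python3 -m creep '[0,0.5,-0.33,0,0, 0,0.96,-0.63,0,0, 0,0.96,-0.63,0,0, 0,0.96,-0.63,0,0, 0,0.96,-0.63,0,0, 0,0.96,-0.63,0,0, 0,0.96,-0.63,0,0, 0,0.96,-0.63,0,0, 0,0.96,-0.63,0,0, 0,0.96,-0.63,0,0, 0,0.96,-0.63,0,0, 0,0.96,-0.63,0,0, 0,0.96,-0.63,0,0, 0,0.96,-0.63,0,0, 0,0.96,-0.63,0,0, 0,0.96,-0.63,0,0, 0,0.96,-0.63,0,0, 0,0.96,-0.63,0,0, 0,0.96,-0.63,0,0, 0,0.5,-0.33,0,0]' 60
python3 -m creep '[0,0,0,-0.3,0, 0,0,0,-0.3,0, 0,0,0,-0.3,0, 0,0,0,-0.3,0, 0,0,0,-0.3,0, 0,0,0,-0.3,0, 0,0,0,-0.3,0, 0,0,0,-0.3,0, 0,0,0,-0.3,0, 0,0,0,-0.075,0, 0,0,0,0,0, 0,0,0,0,0]'
python3 - <<'E'
from h import *
from station import robot
from scipy.spatial.transform import Rotation as Ro
s=robot.read_state();R=Ro.from_rotvec(s["tcp_rot"]).as_matrix();p=s["position"]
print(p,s["q"],s["force"],R.round(3))
C=np.load("top_C.npy");za=np.arctan2(R[1,2],R[0,2]);print("zang",za,"want",1.735-np.pi/2,"move",R.T@(np.array([*C,.102])-p)/.025)
c=robot.capture("wrist");cv2.imwrite("pics/w1.png",c["image"][:,:,::-1]);np.save("w1.npy",dict(c,p=p,R=R),allow_pickle=True)
c2=dict(camera_matrix=c["camera_matrix"]);T=np.eye(4);T[:3,:3]=R;T[:3,3]=p;c2["world_to_cam"]=np.linalg.inv(T@c["tool_from_camera"])
print("axis px",proj(c2,[*C,.132]),proj(c2,[*C,.084]))
E
```

```text
time_s: 2.7
position: [0.5156, -0.1358, 0.2054]
tcp_rot: [0.999, 1.33, -0.998]
force: [-0.6, 0.1, 0.1]
grip_width: 0.0943
time_s: 4.2
position: [0.5151, -0.1375, 0.2054]
tcp_rot: [-0.127, 1.567, 0.127]
force: [0.3, -0.5, -0.3]
grip_width: 0.094
[ 0.51510162 -0.13753294  0.20543971] [-4.23250272e-01  1.17943290e-01  1.64391874e+00 -9.29437321e-05
  1.37985195e+00 -5.85539677e-01] [ 0.2703927  -0.54838225 -0.25076693] [[-0.    -0.162  0.987]
 [-0.     0.987  0.162]
 [-1.    -0.    -0.   ]]
zang 0.16230704955245964 want 0.16420367320510354 move [4.13758498 0.03329959 0.01969223]
axis px [280.1465698  210.98720079] [280.44939745 198.06512181]
```

View pics/w1.png

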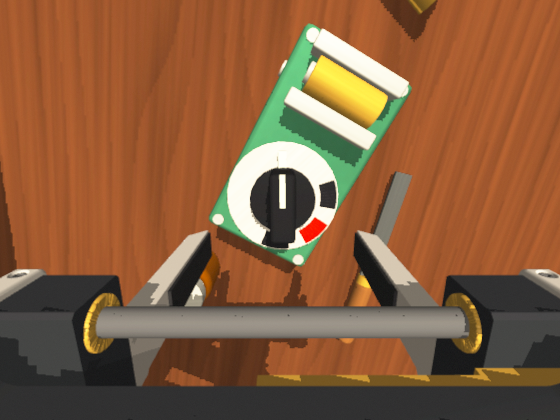

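Run:
```python
from h import *
from scipy.optimize import least_squares
c=np.load("w1.npy",allow_pickle=True).item();T=np.eye(4);T[:3,:3]=c["R"];T[:3,3]=c["p"];c["world_to_cam"]=np.linalg.inv(T@c["tool_from_camera"])
im=c["image"];h=cv2.cvtColor(im,cv2.COLOR_RGB2HSV)
m=np.zeros(im.shape[:2],np.uint8);m[138:252,224:342]=((h[...,1]<60)&(h[...,2]>150))[138:252,224:342]
n,l,st,ce=cv2.connectedComponentsWithStats(m);print(st,ce)
big=np.argmax(st[1:,4])+1
ct=max(cv2.findContours((l==big).astype(np.uint8),0,1)[0],key=len);hull=cv2.convexHull(ct)[:,0]
P=np.array([ray(c,*p,.084)[:2] for p in hull])
r=least_squares(lambda q:np.hypot(*(P-q[:2]).T)-.059,[.515,-.137],loss="soft_l1",f_scale=.0007);C=r.x;print("C",C,np.abs(r.fun).max())
red=((h[...,0]<5)|(h[...,0]>175))&(h[...,1]>200)&(h[...,2]>150)
rm=np.zeros_like(m);rm[138:252,224:342]=red[138:252,224:342];v,u=np.nonzero(rm)
Q=np.array([ray(c,a,b,.084)[:2] for a,b in zip(u,v)]);a=np.arctan2(*(Q-C).T[::-1]);print("red",np.arctan2(*(Q.mean(0)-C)[::-1]),np.percentile(a,[1,99]).round(3))
j=np.argmin(abs(ce[1:]-[282,190]).sum(1))+1;v,u=np.nonzero(l==j);W=np.array([ray(c,a,b,.132)[:2] for a,b in zip(u,v)])
w=np.linalg.svd(W-W.mean(0))[2][0];w*=np.sign(w[1]);print("line",W.mean(0),np.arctan2(w[1],w[0]),np.arctan2(*(W.mean(0)-C)[::-1]))
for X in (C,(C+np.load("top_C.npy"))/2): print("move",c["R"].T@(np.array([*X,.102])-c["p"])/.025)
```

```text
[[     0      0    560    420 230068]
 [   227    141    112    109   4877]
 [   279    174      7     35    241]
 [   318    235      3      2      4]
 [   315    237      2      2      3]
 [   312    239      2      2      3]
 [   308    242      3      2      4]] [[279.56214684 210.04572996]
 [276.34570433 184.58581095]
 [282.         191.        ]
 [319.         235.5       ]
 [315.66666667 237.66666667]
 [312.66666667 239.66666667]
 [308.75       242.25      ]]
C [ 0.51714478 -0.13606038] 0.0007245785130988031
red -0.6658536575121923 [-0.931 -0.406]
line [ 0.51412339 -0.11832221] 1.7331690129313024 1.7395099817626303
move [4.1375741  0.04495852 0.0907978 ]
move [4.13757954 0.03912906 0.05524502]
```

The wrist view has the bar upright in the image at (282,195), between the fingers and parallel to the pads. The wrist and top centres agree within 1.8 mm, so I use the mean. Next I descend and grip.

```bash
python3 -m creep '[0.2,0.04,0.055,0,0, 0.5,0,0,0,0, 0.6,0,0,0,0, 0.6,0,0,0,0, 0.6,0,0,0,0, 0.6,0,0,0,0, 0.5,0,0,0,0, 0.34,0,0,0,0, 0.2,0,0,0,0, 0,0,0,0,0, 0,0,0,0,0]' 40
python3 -m creep '[0,0,0,0,0.5, 0,0,0,0,0.6, 0,0,0,0,0.7, 0,0,0,0,0.8, 0,0,0,0,0.9, 0,0,0,0,1, 0,0,0,0,1, 0,0,0,0,1]' 40
```

```text
time_s: 5.62
position: [0.5169, -0.1366, 0.1025]
tcp_rot: [-0.128, 1.566, 0.128]
force: [0.4, 0.1, -0.2]
grip_width: 0.0938
time_s: 6.62
position: [0.5151, -0.1366, 0.1019]
tcp_rot: [-0.128, 1.57, 0.128]
force: [-4.6, -0.7, 3.0]
grip_width: 0.0237
```

```bash
python3 -m creep '[0,0,-0.06,0,1, 0,0,0,0,1]'
python3 -m creep '[0,0,0,0.15,1, 0,0,0,0.25,1, 0,0,0,0.25,1, 0,0,0,0.25,1, 0,0,0,0.25,1, 0,0,0,0.25,1, 0,0,0,0.25,1, 0,0,0,0.25,1, 0,0,0,0.1,1, 0,0,0,0,1]'
```

```text
time_s: 6.88
position: [0.515, -0.1366, 0.1019]
tcp_rot: [-0.128, 1.567, 0.128]
force: [-0.0, -0.2, -0.4]
grip_width: 0.0235
time_s: 8.12
position: [0.5149, -0.1366, 0.1019]
tcp_rot: [0.69, 1.459, -0.69]
force: [-2.0, -0.3, 1.3]
grip_width: 0.0235
```

```bash
python3 -m creep '[0,0,0,0.15,1, 0,0,0,0.25,1, 0,0,0,0.25,1, 0,0,0,0.25,1, 0,0,0,0.25,1, 0,0,0,0.25,1, 0,0,0,0.25,1, 0,0,0,0.25,1, 0,0,0,0.2,1, 0,0,0,0.1,1, 0,0,0,0,1, 0,0,0,0,1]'
cat > st.py <<'E'
from h import *
from station import robot
from scipy.spatial.transform import Rotation as Ro
s=robot.read_state();R=Ro.from_rotvec(s["tcp_rot"]).as_matrix()
za=np.arctan2(R[1,2],R[0,2]);print(s["time_s"],"pos",s["position"].round(4),"ptr ang",round(za+np.pi/2,3),"rel red(-0.674)",round(za+np.pi/2+.674,3),"F",s["force"].round(1),"M",s["ft_torque"].round(2),"q6",s["q"][5].round(3))
E
python3 st.py
python3 - <<'E'
from h import *
from station import robot
c=robot.capture("top");cv2.imwrite("pics/t2.png",cv2.resize(c["image"][200:310,310:445],None,fx=5.5,fy=5.4)[:,:,::-1])
c=robot.capture("wrist");cv2.imwrite("pics/w2.png",c["image"][:,:,::-1])
c=robot.capture("scene");cv2.imwrite("pics/s2.png",cv2.resize(c["image"][90:200,200:335],None,fx=5.5,fy=5.4)[:,:,::-1])
E
```

```text
time_s: 9.62
position: [0.5149, -0.1365, 0.1019]
tcp_rot: [1.543, 0.953, -1.543]
force: [-1.9, 0.2, 0.7]
grip_width: 0.0238
9.625 pos [ 0.5149 -0.1365  0.1019] ptr ang -0.464 rel red(-0.674) 0.21 F [-1.9  0.2  0.7] M [ 0.18  0.36 -0.1 ] q6 1.613
```

View pics/w2.png

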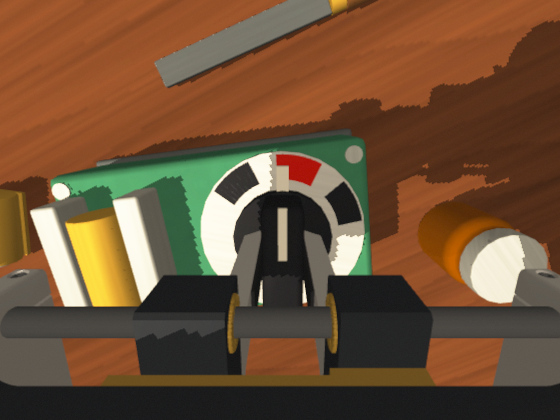

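View pics/s2.png

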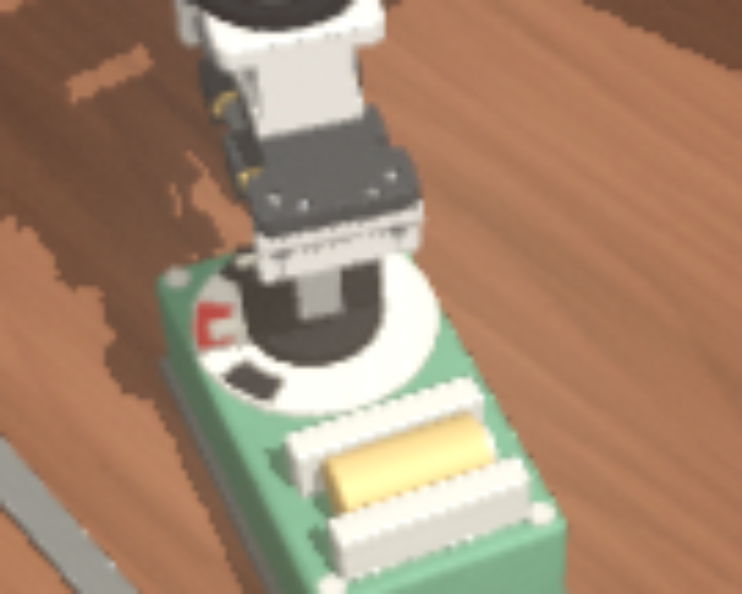

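The wrist view shows the white pointer (282,180) over the anticlockwise edge of the red band (277–320, 168). The state puts it at about +0.2 rad from the middle. I begin feeling with a gentle pull.

```bash
python3 -m creep '[-0.06,0,0,0,1, -0.06,0,0,0,1, -0.06,0,0,0,1, 0,0,0,0,1, 0,0,0,0,1]'; python3 st.py
```

```text
time_s: 10.4
position: [0.5148, -0.1365, 0.1044]
tcp_rot: [1.543, 0.953, -1.543]
force: [5.3, -1.4, -16.9]
grip_width: 0.0239
10.4 pos [ 0.5148 -0.1365  0.1044] ptr ang -0.465 rel red(-0.674) 0.209 F [  5.3  -1.4 -16.9] M [-0.26 -0.86  0.02] q6 1.614
```

A hard stop came at about 2.3 mm with 17 N, so this is not the notch. I sweep clockwise under this pull and watch the height.

```bash
for i in 1; do python3 -m creep '[0,0,0,0.075,1, 0,0,0,0,1]' >/dev/null; python3 st.py;
python3 -m creep '[0,0,0,0.075,1, 0,0,0,0,1]' >/dev/null; python3 st.py;
python3 -m creep '[0,0,0,0.075,1, 0,0,0,0,1]' >/dev/null; python3 st.py; done
```

```text
10.65 pos [ 0.5148 -0.1364  0.1044] ptr ang -0.505 rel red(-0.674) 0.169 F [  6.5  -1.5 -16.4] M [-0.22 -0.82 -0.09] q6 1.654
10.9 pos [ 0.5148 -0.1365  0.1049] ptr ang -0.544 rel red(-0.674) 0.13 F [  4.6  -2.1 -16.5] M [-0.37 -0.65 -0.41] q6 1.693
11.15 pos [ 0.5148 -0.1365  0.1054] ptr ang -0.583 rel red(-0.674) 0.091 F [  5.7  -1.2 -15.3] M [-0.24 -0.74 -0.27] q6 1.732
```

```bash
python3 -m creep '[0,0,0,0,1, 0,0,0,0,1]' >/dev/null; python3 st.py
python3 -m creep '[0,0,0,0.04,1, 0,0,0,0,1]' >/dev/null; python3 st.py
python3 -m creep '[0,0,0,0.04,1, 0,0,0,0,1]' >/dev/null; python3 st.py
```

```text
11.4 pos [ 0.5148 -0.1365  0.1055] ptr ang -0.583 rel red(-0.674) 0.091 F [  5.5  -0.8 -16.4] M [-0.26 -0.79 -0.24] q6 1.732
11.65 pos [ 0.5148 -0.1365  0.1067] ptr ang -0.604 rel red(-0.674) 0.07 F [ 1.8  1.5 -9. ] M [-0.18 -0.16 -0.48] q6 1.753
11.9 pos [ 0.5149 -0.1365  0.1072] ptr ang -0.625 rel red(-0.674) 0.049 F [-0.6  0.5 -4.1] M [ 0.05  0.19 -0.26] q6 1.774
```

The height is rising and the force has fallen to 4 N, so the pin is entering the notch. I pull a little more at this angle.

```bash
python3 -m creep '[-0.08,0,0,0,1, -0.08,0,0,0,1, 0,0,0,0,1]' >/dev/null; python3 st.py
```

```text
12.275 pos [ 0.5148 -0.1365  0.1106] ptr ang -0.625 rel red(-0.674) 0.049 F [ 2.   1.4 -8.4] M [-0.1   0.07 -0.5 ] q6 1.774
```

```bash
python3 -m creep '[0,0,0,0.04,1, 0,0,0,0,1]' >/dev/null; python3 st.py
python3 -m creep '[-0.15,0,0,0,1, -0.15,0,0,0,1, 0,0,0,0,1, 0,0,0,0,1]' >/dev/null; python3 st.py
```

```text
12.525 pos [ 0.5149 -0.1364  0.1107] ptr ang -0.646 rel red(-0.674) 0.028 F [ 1.   1.6 -6. ] M [ 0.17  0.04 -0.19] q6 1.795
13.025 pos [ 0.5149 -0.1365  0.1184] ptr ang -0.646 rel red(-0.674) 0.028 F [-1.9  2.  -5.5] M [ 0.32  0.35 -0.21] q6 1.795
```

```bash
python3 -m creep '[-0.1,0,0,0,1, -0.08,0,0,0,1, 0,0,0,0,1, 0,0,0,0,1]' >/dev/null; python3 st.py
python3 -m creep '[-0.06,0,0,0,1, -0.04,0,0,0,1, 0,0,0,0,1, 0,0,0,0,1]' >/dev/null; python3 st.py
```

```text
13.525 pos [ 0.5148 -0.1365  0.1221] ptr ang -0.646 rel red(-0.674) 0.028 F [  1.8   2.  -12.4] M [ 0.2  -0.12 -0.23] q6 1.795
14.025 pos [ 0.5147 -0.1364  0.1222] ptr ang -0.646 rel red(-0.674) 0.028 F [  6.8  -0.6 -26.5] M [-0.2  -1.3  -0.16] q6 1.795
```

A hard stop came at 20.3 mm with 26 N. I ease the load, keeping a slight upward bias, and check with a small twist that it no longer turns.

```bash
python3 -m creep '[0.05,0,0,0,1, 0.05,0,0,0,1, 0,0,0,0,1]' >/dev/null; python3 st.py
python3 -m creep '[0,0,0,0.08,1, 0,0,0,0,1]' >/dev/null; python3 st.py
python3 -m creep '[0,0,0,-0.08,1, 0,0,0,0,1]' >/dev/null; python3 st.py
```

```text
14.4 pos [ 0.5148 -0.1364  0.1221] ptr ang -0.646 rel red(-0.674) 0.028 F [  3.3   1.5 -17.3] M [ 0.11 -0.48 -0.24] q6 1.795
14.65 pos [ 0.5148 -0.1364  0.1221] ptr ang -0.687 rel red(-0.674) -0.013 F [  3.1   0.8 -18.9] M [ 0.23 -0.67 -0.02] q6 1.836
14.9 pos [ 0.5148 -0.1365  0.1221] ptr ang -0.646 rel red(-0.674) 0.028 F [  3.2   0.6 -18.4] M [ 0.11 -0.58 -0.21] q6 1.795
```

```bash
python3 -m creep '[0.04,0,0,0,1, 0,0,0,0,1]' >/dev/null; python3 st.py
python3 -m creep '[0,0,0,0,0.7, 0,0,0,0,0.6, 0,0,0,0,0.5, 0,0,0,0,0.4, 0,0,0,0,0.3, 0,0,0,0,0.3]'; python3 st.py
python3 -m creep '[-0.1,0,0,0,0.3, -0.3,0,0,0,0.3, -0.6,0,0,0,0.3, -0.8,0,0,0,0.3, -0.8,0,0,0,0.3, -0.8,0,0,0,0.3, -0.6,0,0,0,0.3, -0.3,0,0,0,0.3, 0,0,0,0,0.3, 0,0,0,0,0.3]'
python3 - <<'E'
from h import *
from station import robot
from scipy.spatial.transform import Rotation as Ro
s=robot.read_state();T=np.eye(4);T[:3,:3]=Ro.from_rotvec(s["tcp_rot"]).as_matrix();T[:3,3]=s["position"]
c=robot.capture("wrist");cv2.imwrite("pics/w3.png",c["image"][:,:,::-1]);np.save("w3.npy",dict(c,world_to_cam=np.linalg.inv(T@c["tool_from_camera"])),allow_pickle=True)
c=robot.capture("scene");cv2.imwrite("pics/s3.png",cv2.resize(c["image"][90:200,200:335],None,fx=5.5,fy=5.4)[:,:,::-1])
E
```

```text
15.15 pos [ 0.5149 -0.1365  0.1221] ptr ang -0.646 rel red(-0.674) 0.028 F [ -0.9   2.9 -12. ] M [ 0.33  0.06 -0.25] q6 1.795
time_s: 15.9
position: [0.515, -0.1366, 0.1214]
tcp_rot: [1.667, 0.831, -1.667]
force: [0.8, -0.2, -0.4]
grip_width: 0.0658
15.9 pos [ 0.515  -0.1366  0.1214] ptr ang -0.646 rel red(-0.674) 0.028 F [ 0.8 -0.2 -0.4] M [ 0.04 -0.01  0.02] q6 1.795
time_s: 17.15
position: [0.5145, -0.1364, 0.2281]
tcp_rot: [1.666, 0.832, -1.669]
force: [-0.4, -0.3, 0.2]
grip_width: 0.0658
```

View pics/w3.png

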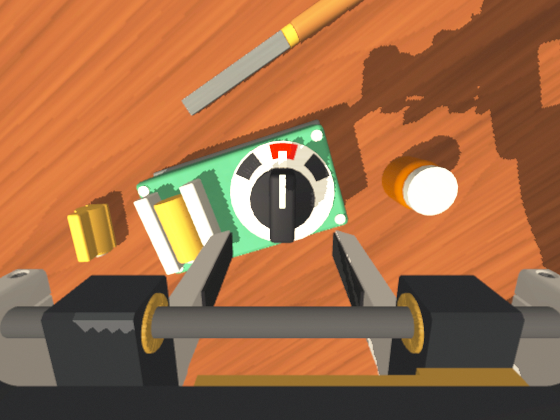

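View pics/s3.png

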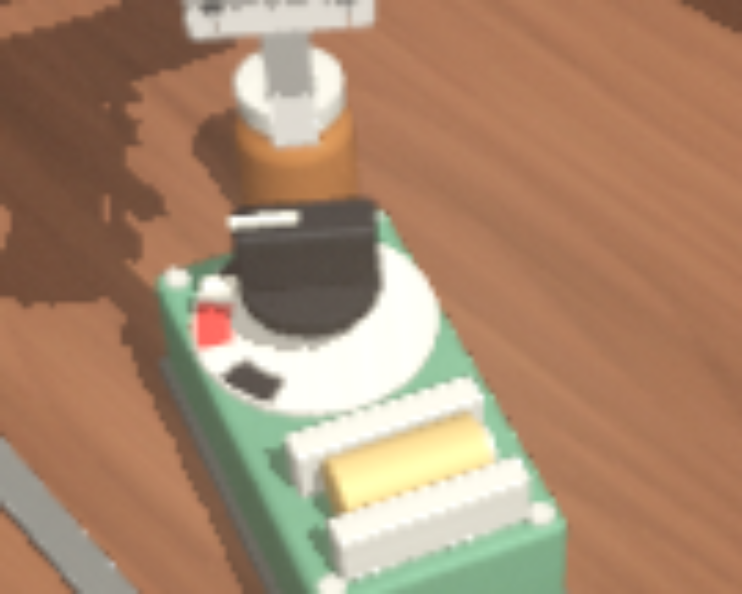

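The wrist view shows the pointer over the red band (283,150), and the black bands are well clear. I check the knob's height by triangulating its white line.

Run:
```python
from h import *
from station import robot
w=np.load("w3.npy",allow_pickle=True).item()
s=robot.capture("scene")
def blob(c,x,y,ww,hh,mx):
    h=cv2.cvtColor(c["image"],cv2.COLOR_RGB2HSV);m=np.zeros(h.shape[:2],np.uint8);m[y:y+hh,x:x+ww]=((h[...,1]<70)&(h[...,2]>130))[y:y+hh,x:x+ww]
    r=max(cents(0,m),key=lambda t:t[0]);print(r);return r[1]
a=blob(w,275,172,15,40,0);b=blob(s,240,126,16,8,0)
A=[ray(w,*a,z) for z in(0,.2)];B=[ray(s,*b,z) for z in(0,.2)]
d1=A[1]-A[0];d2=B[1]-B[0];d1/=np.linalg.norm(d1);d2/=np.linalg.norm(d2)
t=np.linalg.lstsq(np.c_[d1,-d2],B[0]-A[0],rcond=None)[0]
p,q=A[0]+t[0]*d1,B[0]+t[1]*d2;print(p,q,"miss",np.linalg.norm(p-q))
```

```text
(np.int32(242), array([281.99, 191.07]), array([279, 174,   7,  35], dtype=int32))
(np.int32(38), array([247.66, 130.21]), array([241, 129,  14,   4], dtype=int32))
[ 0.5319927  -0.14755819  0.15350624] [ 0.52903674 -0.14632929  0.15420057] miss 0.0032756687523279935
```

The line on top of the knob is at about 0.154 m. It should be 0.152 pulled out and 0.132 pushed in, so the knob is out. The gripper is clear.

Run:
```python
from station import robot
print(robot.hand_in(), robot.read_state()["time_s"])
```

```text
the job is handed in; nothing more can be done
the job is handed in; nothing more can be done
```

The knob is turned clockwise onto the red band, pulled fully out and let go. I handed the job in at about 17 s of the 72 s allowed.

- **Turning and feeling:** I gripped the knob once and turned it about 2.4 rad clockwise in total. The first pull, about 0.2 rad before the red middle, stopped hard at 2.3 mm with 17 N. I swept on under that pull, and the pin dropped into the notch near the red middle. The knob ended about 0.03 rad anticlockwise of the middle.
- **Pulling out:** The knob came up and met a hard stop at 20.3 mm with 26 N. I eased the load, let go and lifted the gripper clear.
- **Last checks:**
  - The wrist picture shows the pointer over the red band.
  - Triangulating the line on top of the knob gives 0.154 m, against 0.152 m expected fully out and 0.132 m pushed in. The two rays missed each other by 3 mm.
  - The force on the tool is about zero.
  - The file, jar and spare lock body were not touched.
- **Weak or missing checks:**
  - The twist test for the lock proved little. The gripper followed a 0.04 rad twist with little torque, which fits play in the notch or slip at the pads.
  - I did not see the green ring.
  - The top and wrist cameras disagreed by 1.8 mm on the knob axis. The grip pulled the arm about 1.8 mm onto the knob, nearer the top camera's value, and I moved the commanded position to match.

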